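# Show a circuit board to the inspection camera

## Robot

A 7-joint arm with a two-finger parallel gripper is mounted at the origin on the work surface. World frame = base frame: x ahead of the robot, y to its left, z up, the work surface at z = 0. Lengths are in m, angles in rad, forces in N, time in s.
With the tool pointing down it reaches from about 0.4 to 0.9 m from the base axis. Payload 5.6 kg.
Tool frame: the origin (TCP) lies midway between the tips of the shut fingers; the grasp point (between the pads) lies 19 mm behind it; y points along the fingers, z is the direction in which the jaws open and shut, and the axes are right-handed (so a half turn about y gives the same grasp; the last joint's range is limited). The gripper opens to 92 mm and grips with 3 to 60 N. Pads are 20 mm wide; open, the fingers measure 128 mm over their backs; the gripper's body (75 mm by 189 mm) begins 69 mm behind the grasp point.
Start: joints at [-1.266, 0.468, -0.012, 1.603, 0.006, 1.071, -0.056], TCP at [0.222, 0.611, 0.215] pointing down, gripper open.
Joint ranges: [-2.53, 2.53], [-0.31, 2.02], [-1.57, 1.55], [0.28, 2.44], [-1.29, 4.43], [0.15, 1.84], [-2.92, 2.92]. Speed limits (rad/s): [2.57, 2.57, 3.14, 3.14, 3.14, 3.14, 3.14].

## Interface

Orientations are given as a 3x3 rotation matrix whose columns are the frame's x, y, z axes.
In Python, from station import env, effector, solver, viewer, workorder, search_frame, tip_of gives the robot as it stands. Calls block until the motion is done:
- env.reach(position, orientation): joint-space move of the TCP to a pose.
- env.movel(position, frame=None, rate=0.15): straight line of the TCP; frame=None keeps the orientation; rate is the mean speed in m/s.
- env.goto_joints(angles): joint-space move.
- effector.release() and effector.grasp(squeeze=None): open the fingers fully, or close them until they stop; squeeze is the grip in N (None keeps the last).
- env.pause(seconds).
- solver.inverse_kinematics(position, orientation): joint angles nearest the present ones, or None.
- env.sense(): the state.
- viewer.read_camera(name): name is "scene" or "side" or "wrist"; returns (picture, depth): 384x512x3 uint8, red, green, blue; 384x512 float32, m along the optical axis (not along the pixel's ray), 0 where there is no reading.
- viewer.camera_info(name): a dict with "intrinsics" (3x3 intrinsics, pixels), "dist_coeffs" ([k1, k2, p1, p2, k3] as OpenCV has them; the pictures are not rectified), "eye" and "rotation" of the camera in the world; the wrist camera has in their place "T_tool_cam" (4x4, takes a point from camera to tool coordinates, whose origin is the TCP and whose axes are the tool frame's). Camera axes: x right, y up, looking along -z (the intrinsics and any distortion apply to the point x, -y, -z); pixel columns grow to the right and rows downward; lengths in m; the calibration is good to about 2 mm. A picture is of the moment at which its call begins: read the wrist's pose just before it. camera_info takes no time and is no camera call.
A pose or a line that the arm cannot do raises env.PlanningError and nothing moves.
- workorder.finish_job(): hands the job in, once; it reports no verdict.
Trained networks look in the newest picture that a camera, given by its name, has taken for a name from the list of things; names that differ only in an ending like _2 or _b are one class to them, and where a whole thing is asked for, a point or a joint stands for the part that bears it (a point fixed in the world has none). Each returns a list of dicts, best first, with "score" (0 to 1); they miss things now and then, are a little off and sometimes report something else, mostly with a low value. They report only what shows in the picture. A call takes as long as a camera call. They do not tell look-alikes from the thing itself.
- search_frame(camera, name): "at" ([x, y, z] in m, in world coordinates, good to about 4 mm: the middle of the surface that is visible of it).
- tip_of(camera, name): "at" ([x, y, z] in m, in world coordinates, good to about 4 mm: a listed point, or the origin of a listed thing).
The state is a dict: "t": time; "joint_positions": joint angles; "joint_velocities": joint speeds; "tau": joint torques, N m; "ee_pos": TCP position; "tcp_rot": TCP orientation; "wrist_force": force on the tool from outside, world axes, zero at the start; "moment": the same for the moment, N m; "gripper_width": finger opening in m.
Only numpy, scipy, OpenCV 4.12 (cv2) and the standard library are available. Lean on these libraries where they do the work, as an engineer would, in place of code of your own. Each camera call takes 0.05 s, during which the arm holds its last target.

## Task

Take the circuit board with the red relay out of the rack by its grey grip tab and present it in the air to the inspection camera: middle of the board on the lens axis 130 mm in front of the lens, component side squarely facing the lens, tab upwards. Finish while still holding it there, still, in the gripper. Leave the other two boards in their slots and do not touch the camera or its stand.

Things in the scene. Friction and masses are not known exactly. Their poses are not given: they have to be found in the camera images.
- red_board: Circuit board in a black carrier frame, on edge in one of the rack's slots; 80 wide (y), 12 thick (x), 70 mm high, plus a grey grip tab on top (36 wide, 12 thick, 70 to 105 mm above the underside). Component side faces +x: red relay, 20 x 24 mm, 12 mm proud of the frame, top at 57 mm. Origin: centre of the underside; z up towards the tab. Loose, about 0.12 kg; lifts straight up.
- blue_board: Circuit board in a black carrier frame, on edge in one of the rack's slots; 80 wide (y), 12 thick (x), 70 mm high, plus a grey grip tab on top (36 wide, 12 thick, 70 to 105 mm above the underside). Component side faces +x: blue relay, 20 x 24 mm, 12 mm proud of the frame, top at 57 mm. Origin: centre of the underside; z up towards the tab. Must stay in its slot.
- yellow_board: Circuit board in a black carrier frame, on edge in one of the rack's slots; 80 wide (y), 12 thick (x), 70 mm high, plus a grey grip tab on top (36 wide, 12 thick, 70 to 105 mm above the underside). Component side faces +x: yellow relay, 20 x 24 mm, 12 mm proud of the frame, top at 57 mm. Origin: centre of the underside; z up towards the tab. Must stay in its slot.
- red_board_middle (a point): middle of the red-relay board, on the front plane of its frame: 6 mm in front (+x) and 40 mm above (z) the board's origin
- rack: fixed grey rack block 230 x 110 x 30 mm with three slots across it (long sides along its y) at x = -70, 0 and +70 mm; slots 20 mm deep, floor 10 mm above the table, about 1.6 mm wider than the boards. All boards face its +x. Origin: centre of the underside, z up
- camera: Camera head (white housing, black lens, white ring light 60 mm across), looking 30 degrees below level, away from the stand's column, roughly to the robot. Origin: centre of the lens front. x: along the optical axis into the lens (30 degrees upwards); y level; z up in the picture. A board presented properly has the same axis directions as the camera. Height varies
- view_point (a point): the point in empty air where the middle of the board must be: on the optical axis, 130 mm in front of the lens (camera frame x = -130 mm)
- stand: fixed stand of the inspection camera: grey foot 140 x 140 x 16 mm with a steel column of 24 mm diameter, 400 mm high, in its middle. Origin: on the table plumb below the lens front, 140 mm from the column (the column is towards its +x, the camera looks towards its -x); the lens front is 245 to 305 mm above it
There are look-alikes about, which are no part of the job. Leave any pink look-alike of the red_board alone.

How it is judged:
By the outcome, as a careful person would: the job done as asked, in the order asked, and still so for the second after the job is handed in, while the arm keeps its last pose, push and grip.
It also fails if it takes over 35 s, if anything falls off the work surface, if the arm or the gripper's body presses on something with over 40 N, if the wrist force passes 120 N, or if a joint passes its speed limit or range.

## Working session

There is one attempt and no reset: what is moved stays moved. The work goes in short steps, each a Python script; the robot and the scene stay as the last script left them, time stands still between calls to the robot, and variables do not carry over. Pictures are saved under pics/ and viewed, and the job is handed in when it is done.

```bash
ls; mkdir -p pics
python3 - <<'E'
from station import env, viewer, search_frame, tip_of
import cv2
for c in ["scene","side","wrist"]:
    p,d=viewer.read_camera(c); cv2.imwrite(f"pics/{c}0.png",p[:,:,::-1])
    i=viewer.camera_info(c); print(c,{k:(v.round(3).tolist() if hasattr(v,'round') else v) for k,v in i.items()})
    for n in ["red_board","camera","rack","view_point","stand","red_board_middle"]:
        try: print(n,[(a['score'],[round(x,3) for x in a['at']]) for a in tip_of(c,n)])
        except Exception as e: print(n,e)
s=env.sense(); print(s)
E
```

```text
pics
scene {'intrinsics': [[485.879, 0.0, 249.605], [0.0, 485.879, 185.426], [0.0, 0.0, 1.0]], 'dist_coeffs': [-0.109, 0.0, 0.0, 0.0, 0.0], 'eye': [1.073, 0.77, 0.923], 'rotation': [[-0.828, -0.369, 0.422], [0.56, -0.533, 0.635], [-0.009, 0.762, 0.648]]}
red_board [(0.96, [0.695, 0.299, 0.001]), (0.9, [0.514, 0.245, 0.007]), (0.6, [0.493, -0.002, -0.005]), (0.22, [0.51, 0.243, 0.052])]
camera [(0.81, [0.633, -0.123, 0.3])]
rack [(0.86, [0.508, 0.246, -0.001])]
view_point []
stand []
red_board_middle [(0.79, [0.694, 0.305, 0.039]), (0.75, [0.503, 0.001, 0.039]), (0.66, [0.511, 0.24, 0.052])]
side {'intrinsics': [[452.701, 0.0, 249.762], [0.0, 452.701, 186.911], [0.0, 0.0, 1.0]], 'dist_coeffs': [-0.148, 0.0, 0.0, 0.0, 0.0], 'eye': [0.368, 0.701, 0.985], 'rotation': [[-0.951, 0.236, -0.202], [-0.311, -0.718, 0.623], [0.002, 0.655, 0.756]]}
red_board [(0.98, [0.491, 0.005, -0.0]), (0.77, [0.696, 0.299, 0.002]), (0.57, [0.509, 0.244, 0.008])]
camera [(0.73, [0.632, -0.12, 0.304])]
rack [(0.62, [0.512, 0.245, -0.001])]
view_point []
stand []
red_board_middle [(0.92, [0.497, 0.004, 0.039]),
[... 509 characters left out ...]
 1.07141666, -0.05632644]), 'joint_velocities': array([ 0.00096881,  0.00185468, -0.00090058,  0.00057397,  0.00010202,
       -0.0010474 ,  0.00103541]), 'tau': array([ 1.21996964e-04, -5.20433092e+01, -1.26513408e-02, -2.44051033e+01,
       -5.66582254e-02,  1.15046615e-02,  4.85686814e-05]), 'ee_pos': array([0.22158542, 0.6110672 , 0.21458231]), 'tcp_rot': array([[ 9.40086026e-01,  3.54216695e-05,  3.40937330e-01],
       [-3.40937329e-01, -1.43247626e-05,  9.40086027e-01],
       [ 3.81832629e-05, -9.99999999e-01, -1.38993970e-06]]), 'wrist_force': array([1.00404626, 0.37670022, 0.6199935 ]), 'moment': array([-0.04816418, -0.05919474, -0.0429062 ]), 'gripper_width': 0.09192580208938113}
```

View pics/scene0.png

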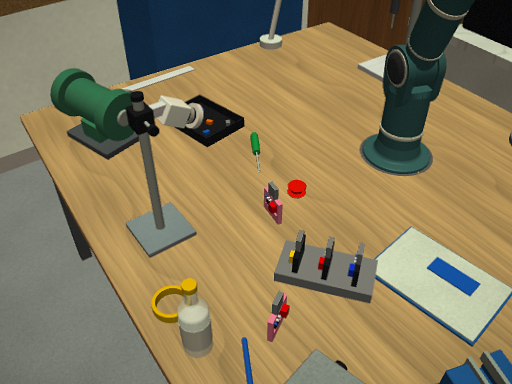

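View pics/side0.png

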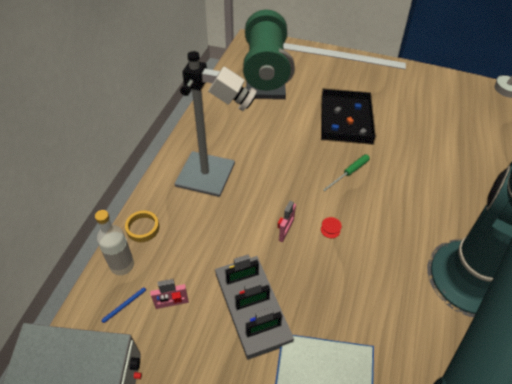

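```bash
cat > h.py <<'E'
import numpy as np, cv2
from station import *
def cloud(cam, pose=None, pd=None):
    if cam=="wrist" and pose is None:
        s=env.sense(); pose=(s['ee_pos'],s['tcp_rot'])
    p,d=pd if pd is not None else viewer.read_camera(cam)
    i=viewer.camera_info(cam); K=np.array(i['intrinsics']); D=np.array(i['dist_coeffs'])
    u,v=np.meshgrid(np.arange(512.),np.arange(384.))
    n=cv2.undistortPoints(np.stack([u.ravel(),v.ravel()],1)[:,None],K,D)[:,0].reshape(384,512,2)
    c=np.stack([n[...,0]*d,-n[...,1]*d,-d],-1)
    if cam=="wrist":
        T=np.array(i['T_tool_cam']); c=c@T[:3,:3].T+T[:3,3]; w=c@np.array(pose[1]).T+pose[0]
    else: w=c@np.array(i['rotation']).T+np.array(i['eye'])
    w[d<=0]=np.nan
    return p,d,w
E
python3 - <<'E'
from h import *
np.set_printoptions(precision=4,suppress=True)
for c,(x0,x1,y0,y1) in dict(scene=(262,392,215,305),side=(200,310,240,360)).items():
    p,d,w=cloud(c); np.savez(f"{c}.npz",p=p,d=d,w=w)
    cr=cv2.resize(p[y0:y1,x0:x1,::-1],None,fx=5,fy=5,interpolation=cv2.INTER_CUBIC); cv2.imwrite(f"pics/{c}_crop.png",cr)
    # rack top
    m=(abs(w[...,2]-.03)<.006)&(abs(w[...,0]-.51)<.16)&(abs(w[...,1]-.245)<.16)
    r=cv2.minAreaRect((w[m][:,:2]*1000).astype(np.float32)); print(c,'rack',r,w[m][:,2].mean())
    # foot
    m=(abs(w[...,2]-.016)<.006)&(w[...,0]>.5)&(w[...,1]<.05)&(w[...,1]>-.3)
    r=cv2.minAreaRect((w[m][:,:2]*1000).astype(np.float32)); print('foot',r,m.sum())
    # tabs
    m=(w[...,2]>.095)&(w[...,2]<.13)&(abs(w[...,0]-.51)<.13)&(abs(w[...,1]-.245)<.13)
    n,l,st,ce=cv2.connectedComponentsWithStats(m.astype(np.uint8))
    for k in range(1,n):
        q=w[l==k]; print('tab',ce[k],st[k][4],q.mean(0))
    # column
    for z in (.1,.15,.2,.35):
        m=(abs(w[...,2]-z)<.03)&(w[...,0]>.5)&(w[...,1]<-.05)&(w[...,1]>-.5)
        print('col',z,m.sum(),np.nanmedian(w[m],0))
E
```

```text
scene rack ((546.8394775390625, 277.83599853515625), (215.1993408203125, 231.73789978027344), 39.413307189941406) 0.030843989573238476
foot ((666.3060302734375, -84.17840576171875), (170.66995239257812, 387.3990173339844), 75.5369644165039) 1893
tab [299.6019 238.2524] 103 [0.5552 0.1949 0.1112]
tab [329.74 245.19] 100 [0.5129 0.2509 0.1116]
tab [359.8586 251.404 ] 99 [0.4706 0.3043 0.1124]
col 0.1 538 [ 0.7434 -0.474   0.102 ]
col 0.15 785 [ 0.753  -0.4727  0.1529]
col 0.2 693 [ 0.7412 -0.4789  0.1936]
col 0.35 1659 [ 0.7214 -0.0946  0.3559]
side rack ((550.5039672851562, 278.73260498046875), (216.514404296875, 232.8361358642578), 38.700836181640625) 0.02990602708300927
foot ((988.4366455078125, -126.9398193359375), (270.4781494140625, 996.0961303710938), 85.96056365966797) 1729
tab [241.1788 260.3841] 151 [0.5522 0.1938 0.1095]
tab [252.1812 286.349 ] 149 [0.5084 0.2489 0.11  ]
tab [263.7289 314.012 ] 166 [0.4655 0.3036 0.1108]
col 0.1 1957 [ 1.4712 -0.3192  0.1001]
col 0.15 2092 [ 1.4706 -0.3624  0.1503]
col 0.2 1835 [ 1.471  -0.3428  0.1968]
col 0.35 2221 [ 0.7475 -0.1079  0.352 ]
```

View pics/scene_crop.png

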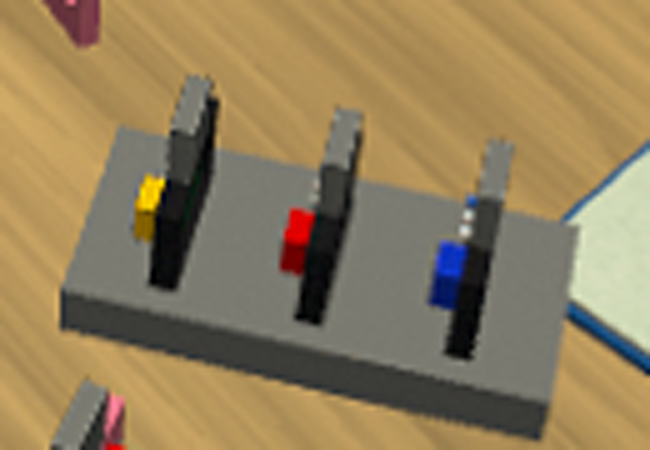

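View pics/side_crop.png

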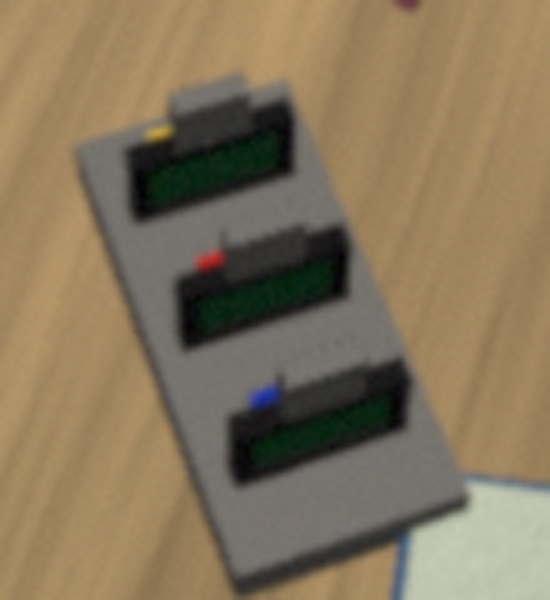

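Run:
```python
from h import *
np.set_printoptions(precision=4,suppress=True)
from scipy.optimize import least_squares
for c in ('scene','side'):
    w=np.load(c+'.npz')['w']; p=np.load(c+'.npz')['p']
    reg=(w[...,0]>.55)&(w[...,0]<.95)&(w[...,1]<.02)&(w[...,1]>-.3)
    m=reg&(w[...,2]>.04)&(w[...,2]<.25)
    n,l,st,ce=cv2.connectedComponentsWithStats(m.astype(np.uint8))
    for k in range(1,n):
        if st[k][4]>60:
            q=w[l==k]; f=least_squares(lambda a:np.hypot(q[:,0]-a[0],q[:,1]-a[1])-.012,q[:,:2].mean(0),loss='soft_l1',f_scale=.002)
            print(c,'comp',ce[k],st[k][4],q.mean(0),'axis',f.x,'rms',np.sqrt(np.mean(f.fun**2)))
    m=reg&(abs(w[...,2]-.016)<.005)
    m=cv2.morphologyEx(m.astype(np.uint8),cv2.MORPH_OPEN,np.ones((3,3)))
    n,l,st,ce=cv2.connectedComponentsWithStats(m)
    for k in range(1,n):
        if st[k][4]>300: print('foot',ce[k],cv2.minAreaRect((w[l==k][:,:2]*1000).astype(np.float32)),w[l==k][:,2].mean())
    m=reg&(w[...,2]>.25)
    q=w[m]; print('head',m.sum(), q.min(0),q.max(0))
    m=(abs(w[...,2]-.03)<.005)&(abs(w[...,0]-.51)<.16)&(abs(w[...,1]-.245)<.16)
    m=cv2.morphologyEx(m.astype(np.uint8),cv2.MORPH_OPEN,np.ones((3,3)))
    n,l,st,ce=cv2.connectedComponentsWithStats(m); k=1+np.argmax(st[1:,4])
    print('rack',ce[k],cv2.minAreaRect((w[l==k][:,:2]*1000).astype(np.float32)))
```

```text
scene comp [153.1379 188.7625] 602 [ 0.7738 -0.1055  0.153 ] axis [ 0.7707 -0.1145] rms 0.001567139993723938
foot [159.9901 229.2227] ((771.2481689453125, -113.4958724975586), (140.84625244140625, 143.99139404296875), 2.45442795753479) 0.016226381726410364
head 2436 [ 0.6234 -0.1433  0.2505] [ 0.7957 -0.0447  0.4155]
rack [327.8065 269.2664] ((508.0370178222656, 246.04208374023438), (116.18057250976562, 230.99964904785156), 38.673885345458984)
side comp [201.0732 138.7317] 492 [ 0.7679 -0.1064  0.1508] axis [ 0.7721 -0.1147] rms 0.0016727290155052015
foot [205.2223 173.2443] ((771.6136474609375, -113.93335723876953), (140.4062957763672, 142.81993103027344), 1.1599490642547607) 0.016041051300286095
head 2254 [ 0.6229 -0.1435  0.2501] [ 0.7934 -0.0464  0.4146]
rack [253.0392 312.9624] ((509.99365234375, 246.2556610107422), (112.31918334960938, 232.9132080078125), 38.80332565307617)
```

```bash
cat >> h.py <<'E'
np.set_printoptions(precision=4,suppress=True)
def az(a):
    a=np.radians(a); return np.array([np.cos(a),np.sin(a),0])
def toolR(bx,by,bz,s):  # board axes -> tool
    y=-bz; z=s*by; return np.stack([np.cross(y,z),y,z],1)
def boardR(a): return np.stack([az(a),az(a+90),[0,0,1.]],1)
def camR(a):
    x=np.cos(np.pi/6)*az(a)+[0,0,.5]; y=az(a+90); return np.stack([x,y,np.cross(x,y)],1)
def tR(R,s): return toolR(R[:,0],R[:,1],R[:,2],s)
E
python3 - <<'E'
from h import *
Rb=boardR(-51.3); rc=np.array([.509,.246,0])
Rc=camR(2.3); lens=np.array([.632,-.121,.302]); vp=lens-.13*Rc[:,0]
bo=vp-Rc@[.006,0,.04]
for s in (1,-1):
    for n,P,R in (('pre',rc+[0,0,.01+.076+.1],Rb),('grasp',rc+[0,0,.01+.076],Rb),('lift',rc+[0,0,.01+.076+.14],Rb),('present',bo+.076*Rc[:,2],Rc)):
        print(s,n,P,solver.inverse_kinematics(P,tR(R,s)))
w=np.load('scene.npz')['w']
for n in ('red_board','rack','blue_board','yellow_board'):
  for c in ('scene','side'):
    viewer.read_camera(c)
    print(n,c,[(round(a['score'],2),np.array(a['at'])) for a in tip_of(c,n)])
E
```

```text
1 pre [0.509 0.246 0.186] [-0.7229  0.3584  0.2655  1.8563 -0.1141  0.9416  0.2693]
1 grasp [0.509 0.246 0.086] [-0.6966  0.4961  0.2381  1.923  -0.167   0.7414  0.3128]
1 lift [0.509 0.246 0.226] [-0.7306  0.3128  0.2723  1.8181 -0.0971  1.0236  0.2551]
1 present [ 0.4963 -0.1264  0.2652] [-0.7234 -0.1951  0.9435  2.2907  0.0297  0.4609  1.8395]
-1 pre [0.509 0.246 0.186] [-1.422   0.7414  1.351   1.8946 -0.7906  1.1872 -2.25  ]
-1 grasp [0.509 0.246 0.086] [-1.3848  0.9784  1.3382  1.9624 -1.0688  1.1704 -2.0638]
-1 lift [0.509 0.246 0.226] [-1.4405  0.6588  1.3562  1.8562 -0.6918  1.2156 -2.3244]
-1 present [ 0.4963 -0.1264  0.2652] [-0.5378 -0.1447  0.7837  2.2851 -0.1122  0.46   -1.1759]
red_board scene [(0.91, array([ 0.4933,  0.0023, -0.0053])), (0.7, array([0.5099, 0.242 , 0.0108])), (0.6, array([ 0.6945,  0.3008, -0.0001]))]
red_board side [(0.8, array([0.5073, 0.246 , 0.0084])), (0.7, array([ 0.6946,  0.298 , -0.0017])), (0.58, array([ 0.4905,  0.0064, -0.0031]))]
rack scene [(0.75, array([ 0.5067,  0.2512, -0.001 ]))]
rack side [(0.56, array([ 0.5131,  0.2442, -0.0013]))]
blue_board scene [(0.68, array([0.4711, 0.3031, 0.0101]))]
blue_board side [(0.62, array([0.4637, 0.2963, 0.012 ]))]
yellow_board scene [(0.85, array([0.5553, 0.1886, 0.0083]))]
yellow_board side [(0.83, array([0.553 , 0.192 , 0.0104])), (0.2, array([0.5068, 0.2467, 0.006 ]))]
```

Run:
```python
from h import *
Rb=boardR(-51.3); rc=np.array([.509,.246,0])
env.reach(rc+[0,0,.086+.11],tR(Rb,1)); env.pause(.2)
p,d,w=cloud('wrist'); np.savez('wrist1.npz',p=p,d=d,w=w); cv2.imwrite('pics/wrist1.png',p[:,:,::-1])
s=env.sense(); print(s['t'],s['ee_pos'],s['gripper_width'])
m=(w[...,2]>.1)&(w[...,2]<.125)&(abs(w[...,0]-.51)<.13)&(abs(w[...,1]-.245)<.13)
n,l,st,ce=cv2.connectedComponentsWithStats(m.astype(np.uint8))
for k in range(1,n):
    if st[k][4]>20:
        q=w[l==k]; print('tab',ce[k],st[k][4],q.mean(0),cv2.minAreaRect((q[:,:2]*1000).astype(np.float32)))
```

```text
3.9 [0.5087 0.2468 0.1959] 0.092252455488829
tab [251.4586 122.4838] 556 [0.4662 0.3026 0.1147] ((466.28228759765625, 302.5402526855469), (35.62028884887695, 11.51963996887207), 38.837093353271484)
tab [250.9337 194.5445] 573 [0.5088 0.2489 0.113 ] ((509.68829345703125, 247.81597900390625), (35.604217529296875, 12.598986625671387), 38.305938720703125)
tab [250.0316 257.2702] 570 [0.5513 0.1946 0.1119] ((552.71875, 192.92666625976562), (35.85462188720703, 12.884479522705078), 37.79170227050781)
```

View pics/wrist1.png

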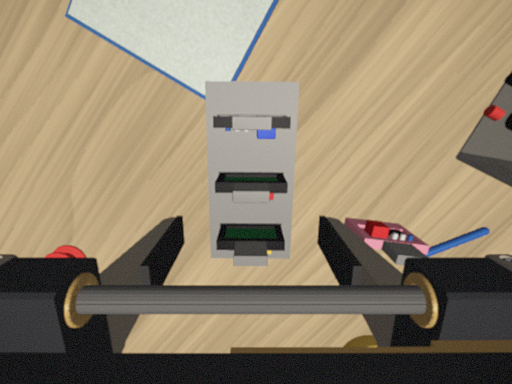

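Run:
```python
from h import *
Rb=boardR(-51.6); R=tR(Rb,1); c=np.array([.5096,.2477,0])
env.movel(c+[0,0,.12],R,rate=.12); 
env.movel(c+[0,0,.087],R,rate=.08); s=env.sense(); print(s['ee_pos'],s['wrist_force'])
effector.grasp(5); s=env.sense(); print(s['t'],s['gripper_width'],s['ee_pos'],s['wrist_force'],s['moment'])
effector.grasp(40); env.pause(.2); s=env.sense(); print(s['t'],s['gripper_width'],s['ee_pos'],s['wrist_force'],s['moment'])
p,d,w=cloud('wrist'); cv2.imwrite('pics/wrist2.png',p[:,:,::-1])
```

```text
[0.5094 0.2475 0.0865] [-0.3781  0.1134  0.2209]
6.125 0.036000877955684275 [0.5094 0.2476 0.0869] [-1.6267 -0.4497 -0.2473] [-0.0791  0.0663  0.0207]
6.5417 0.035438911456186314 [0.5095 0.2476 0.0869] [-1.2571  0.4287 -0.0936] [-0.1156  0.1777  0.0125]
```

View pics/wrist2.png

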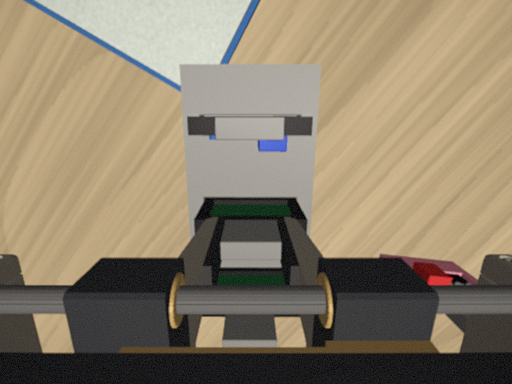

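Tab is held (at ~(250,248), opening 36 mm), and the forces are small. Next I lift it straight up.

Run:
```python
from h import *
s=env.sense(); P=s['ee_pos'].copy()
env.movel(P+[0,0,.03],rate=.06); s=env.sense(); print(s['wrist_force'],s['gripper_width'])
env.movel(P+[0,0,.15],rate=.15); env.pause(.2); s=env.sense(); print(s['t'],s['ee_pos'],s['wrist_force'],s['gripper_width'])
for c in ('scene','side'):
    p,d,w=cloud(c); np.savez(c+'3.npz',p=p,d=d,w=w); cv2.imwrite(f'pics/{c}3.png',p[:,:,::-1])
    print([(round(a['score'],2),np.array(a['at'])) for a in tip_of(c,'red_board')])
print(s['ee_pos']+s['tcp_rot']@[0,.076+.001,0])
```

```text
[-0.2491 -0.683  -1.057 ] 0.03581986709843181
8.3917 [0.509  0.2474 0.2359] [ 0.0829 -0.521  -1.4229] 0.035833419731485634
[(0.84, array([0.6968, 0.3004, 0.0028])), (0.84, array([ 0.4965,  0.001 , -0.0045])), (0.63, array([0.5122, 0.2427, 0.1597]))]
[(0.87, array([0.6949, 0.2978, 0.0005])), (0.71, array([0.5089, 0.2481, 0.1573])), (0.6, array([0.4894, 0.0014, 0.    ]))]
[0.5089 0.2473 0.1589]
```

View pics/scene3.png

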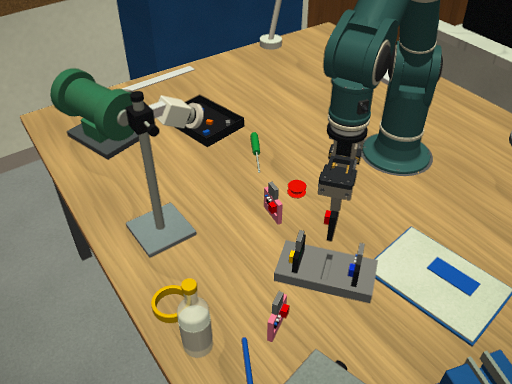

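Run:
```python
from h import *
from scipy.optimize import least_squares
Rc=camR(2.3); L=np.array([.632,-.121,.302])
for c in ('scene','side'):
    z=np.load(c+'3.npz'); w=z['w']; p=z['p']
    q=(w-L)@Rc
    m=(abs(q[...,0])<.12)&(np.hypot(q[...,1],q[...,2])<.05)&~np.isnan(q[...,0])
    ys,xs=np.where(m); print(c,m.sum(),xs.min(),xs.max(),ys.min(),ys.max())
    x0,x1,y0,y1=xs.min()-8,xs.max()+8,ys.min()-8,ys.max()+8
    cv2.imwrite(f'pics/{c}_lens.png',cv2.resize(p[y0:y1,x0:x1,::-1],None,fx=7,fy=7,interpolation=cv2.INTER_NEAREST))
    Q=q[m]
    for a in np.arange(-.02,.12,.01):
        k=(Q[:,0]>=a)&(Q[:,0]<a+.01); S=Q[k]
        if k.sum()>5: print(f'{a:.3f}',k.sum(),S[:,1:].min(0),S[:,1:].max(0), np.hypot(S[:,1],S[:,2]).max())
    # housing-based: front plane fit
    f=m&(q[...,0]<.004)&(q[...,0]>-.02)
    F=w[f]; F0=F.mean(0); n=np.linalg.svd(F-F0)[2][2]; n*=np.sign(n[2]); print('plane',f.sum(),F0,n,'az',np.degrees(np.arctan2(n[1],n[0])),'el',np.degrees(np.arcsin(n[2])))
```

```text
scene 1169 153 202 96 128
0.000 30 [ 0.0094 -0.024 ] [0.0334 0.0308] 0.033640324226473804
0.010 189 [-0.022  -0.0288] [0.0373 0.033 ] 0.03727912455270382
0.020 62 [-0.0141 -0.021 ] [0.0324 0.0291] 0.03411807420134986
0.030 47 [ 0.0023 -0.016 ] [0.0246 0.0238] 0.027521285288145802
0.040 51 [-0.0166 -0.0227] [0.0297 0.0293] 0.03814054181683721
0.050 99 [-0.0201 -0.0226] [0.0306 0.0291] 0.03834214574182145
0.060 101 [-0.02   -0.0233] [0.0317 0.0296] 0.03853901715908793
0.070 103 [-0.0167 -0.0237] [0.03   0.0301] 0.03835244164303783
0.080 94 [-0.0197 -0.0233] [0.0316 0.03  ] 0.040518700121175706
0.090 125 [-0.0201 -0.0227] [0.0323 0.0296] 0.03986478078836649
0.100 204 [-0.021  -0.0219] [0.0311 0.029 ] 0.04257357724985633
0.110 64 [-0.0114 -0.0148] [0.0131 0.0165] 0.019544287885914956
plane 0 [nan nan nan] [0. 0. 1.] az 0.0 el 90.0
side 738 199 243 67 100
0.040 22 [-0.0224  0.0236] [0.0074 0.0276] 0.034651377583715
0.050 54 [-0.0234  0.018 ] [0.0281 0.0286] 0.03804565768031085
0.060 128 [-0.0232 -0.0254] [0.0309 0.029 ] 0.03883704143135956
0.070 126 [-0.0225 -0.0269] [0.0299 0.0284] 0.0367817707441499
0.080 126 [-0.0209 -0.0231] [0.0323 0.0285] 0.03986306046243449
0.090 130 [-0.0247 -0.0236] [0.0296 0.029 ] 0.040032724825062344
0.100 74 [-0.0222 -0.0157] [0.0283 0.0278] 0.03819378938306714
0.110 78 [-0.0111 -0.0376] [0.0255 0.0153] 0.044830657900700836
plane 0 [nan nan nan] [0. 0. 1.] az 0.0 el 90.0<stdin>:17: RuntimeWarning: Mean of empty slice.
  ret = um.true_divide(
```

```bash
python3 -c "
import cv2,numpy as np
a=cv2.imread('pics/scene_lens.png');b=cv2.imread('pics/side_lens.png')
h=max(a.shape[0],b.shape[0]);f=lambda i:cv2.copyMakeBorder(i,0,h-i.shape[0],0,10,0)
o=np.hstack([f(a),f(b)]);print(o.shape);s=min(1,800/o.shape[1],600/o.shape[0]);cv2.imwrite('pics/lens.png',cv2.resize(o,None,fx=s,fy=s))"
```

```text
(343, 895, 3)
```

View pics/lens.png

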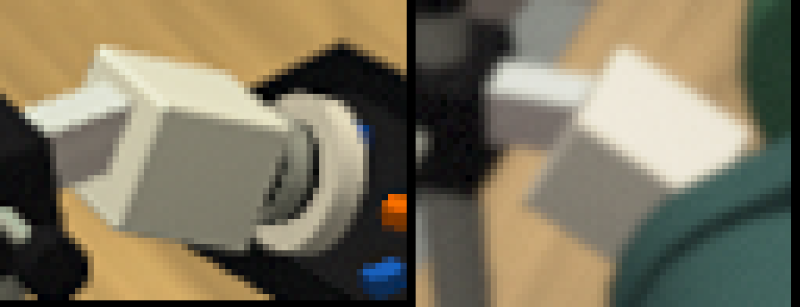

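Run:
```python
from h import *
from scipy.optimize import least_squares
Rc=camR(2.3); L=np.array([.632,-.121,.302])
for c in ('scene','side'):
    z=np.load(c+'.npz'); w=z['w']
    q=(w-L)@Rc
    def plane(m,name):
        F=w[m]; 
        for _ in range(5):
            F0=F.mean(0); n=np.linalg.svd(F-F0)[2][2]; r=(F-F0)@n; F=F[abs(r)<2.5*max(r.std(),5e-4)]
        n=n*np.sign(n@(Rc[:,1] if name=='side' else Rc[:,2])); print(c,name,len(F),'off',((F0-L)@Rc),'n in q',Rc.T@n,'az',np.degrees(np.arctan2(n[1],n[0])),'el',np.degrees(np.arcsin(n[2])),'rms',r.std())
    x=(q[...,0]>.05)&(q[...,0]<.10)
    plane(x&(abs(q[...,1]-.03)<.004)&(q[...,2]>-.02)&(q[...,2]<.025),'side')
    plane(x&(abs(q[...,2]-.029)<.004)&(q[...,1]>-.018)&(q[...,1]<.026),'top')
    b=(q[...,0]>.04)&(q[...,0]<.12)&(np.hypot(q[...,1],q[...,2])<.05)
    r=(q[...,0]>-.01)&(q[...,0]<.035)&(np.hypot(q[...,1],q[...,2])<.045)
    Q=q[r]; print('ring n',len(Q),np.percentile(Q[:,0],[0,2,10,50,90,100]))
    o=Q[(Q[:,0]>.004)&(Q[:,0]<.022)]
    rr=np.hypot(o[:,1]-.0045,o[:,2]-.003); print('r pct',np.percentile(rr,[0,10,25,50,75,90,100]))
    # outer cylinder points fit
    oo=o[rr>.027]; f=least_squares(lambda a:np.hypot(oo[:,1]-a[0],oo[:,2]-a[1])-.03,[.0045,.003],loss='soft_l1',f_scale=.001); print('ring cyl fit',len(oo),f.x,f.fun.std())
    for k in o[np.argsort(o[:,0])][:8]: print(k)
    h=q[x&b]; print('box ext',np.percentile(h[:,1:],[.5,99.5],axis=0))
    print('front corner x of housing', np.percentile(q[b&(q[...,2]>.027)][:,0],[1,3]), np.percentile(q[b&(q[...,1]>.028)][:,0],[1,3]))
```

```text
scene side 244 off [0.0758 0.0277 0.0025] n in q [-0.0004  1.     -0.0032] az 92.22727031296552 el -0.16886170106995207 rms 0.00107111650401167
scene top 115 off [0.0748 0.0056 0.0284] n in q [0.0014 0.0166 0.9999] az -179.60945683289802 el 60.06563498179277 rms 0.0008397313508513968
ring n 315 [0.0055 0.0076 0.0106 0.0185 0.0307 0.035 ]
r pct [0.0142 0.0187 0.0227 0.0264 0.0283 0.0292 0.0311]
ring cyl fit 107 [0.0026 0.0022] 0.0009827693658738803
[0.0055 0.0297 0.0014]
[0.0057 0.0293 0.009 ]
[ 0.0062  0.0286 -0.0018]
[ 0.0062  0.03   -0.0038]
[ 0.0068  0.028  -0.0127]
[0.0075 0.0248 0.0195]
[0.0076 0.0302 0.0117]
[ 0.0077  0.0264 -0.0084]
box ext [[-0.0209 -0.023 ]
 [ 0.0306  0.0299]]
front corner x of housing [0.0468 0.049 ] [0.0462 0.0477]
side side 231 off [0.0726 0.0277 0.0024] n in q [ 0.0185  0.9998 -0.0004] az 91.36689271068325 el 0.5092752616385114 rms 0.0009134781661269026
side top 194 off [0.0756 0.005  0.0264] n in q [-0.0089 -0.0087  0.9999] az -176.71744227756966 el 59.484718076823775 rms 0.0007975814663996997
ring n 308 [-0.0009  0.0007  0.0045  0.0173  0.0314  0.0349]
r pct [0.0134 0.0168 0.0243 0.0268 0.028  0.0291 0.0318]
ring cyl fit 78 [0.0029 0.0009] 0.0008675455636692767
[0.0045 0.0184 0.0081]
[0.0046 0.0144 0.0157]
[0.006  0.0162 0.0241]
[ 0.0063 -0.0023  0.0289]
[0.0064 0.0323 0.0046]
[0.0064 0.0234 0.0192]
[0.0065 0.0122 0.0274]
[0.0066 0.0063 0.0293]
box ext [[-0.0216 -0.0257]
 [ 0.0309  0.0287]]
front corner x of housing [0.0462 0.0475] [0.0439 0.0446]
```

```bash
cat >> h.py <<'E'
LENS=np.array([.6312,-.1184,.3035]); AZ=1.9
RC=camR(AZ); VP=LENS-.13*RC[:,0]; BO=VP-RC@[.006,0,.04]; TP=BO+.0769*RC[:,2]
E
python3 - <<'E'
from h import *
from scipy.spatial.transform import Rotation as Ro, Slerp
s=env.sense(); j0=s['joint_positions']
R1=tR(RC,1); print('target',TP)
Rm=Slerp([0,1],Ro.from_matrix(np.stack([s['tcp_rot'],R1])))([.5]).as_matrix()[0]
Pm=np.array([.45,.08,.27])
for n,P,R in (('mid',Pm,Rm),('pre',TP-.04*RC[:,0]+[0,0,.02],R1),('fin',TP,R1)):
    print(n,P,solver.inverse_kinematics(P,R))
try:
    env.reach(Pm,Rm); s=env.sense(); print(s['t'],s['ee_pos'],s['joint_positions'],s['gripper_width'])
    for n,P,R in (('pre',TP-.04*RC[:,0]+[0,0,.02],R1),('fin',TP,R1)): print(n,solver.inverse_kinematics(P,R))
except env.PlanningError as e: print(e)
E
```

```text
target [ 0.495  -0.1229  0.2675]
mid [0.45 0.08 0.27] [-0.6888 -0.0872  0.3218  2.1781  0.2331  0.8315  0.6249]
pre [ 0.4604 -0.1241  0.2675] [-0.6429 -0.2971  0.83    2.3466  0.1942  0.4919  1.6782]
fin [ 0.495  -0.1229  0.2675] [-0.7075 -0.2017  0.9118  2.2922  0.0574  0.4656  1.7952]
9.35 [0.4508 0.081  0.2708] [-0.689  -0.087   0.3211  2.1764  0.232   0.8313  0.6241] 0.035874840867649395
pre [-0.5661 -0.2686  0.7716  2.3444  0.1137  0.4842  1.7528]
fin [-0.7545 -0.2186  0.9494  2.2935  0.1041  0.4682  1.753 ]
```

Run:
```python
from h import *
env.reach(TP,tR(RC,1)); env.pause(.5)
s=env.sense(); print(s['t'],s['ee_pos']-TP,s['joint_positions'],s['gripper_width'],s['wrist_force'])
print(tR(RC,1).T@s['tcp_rot'])
for c in ('scene','side','wrist'):
    p,d,w=cloud(c); np.savez(c+'4.npz',p=p,d=d,w=w); cv2.imwrite(f'pics/{c}4.png',p[:,:,::-1])
    for n in ('red_board_middle','red_board','camera'):
        for a in tip_of(c,n): 
            q=RC.T@(np.array(a['at'])-LENS)
            if np.linalg.norm(q)<.25: print(c,n,round(a['score'],2),q)
```

```text
10.9 [0.     0.0001 0.    ] [-0.7545 -0.2186  0.9492  2.2934  0.1041  0.4682  1.7529] 0.0358286653980274 [-0.5235 -0.5184 -1.2529]
[[ 1.      0.     -0.0001]
 [-0.      1.     -0.0001]
 [ 0.0001  0.0001  1.    ]]
scene red_board_middle 0.63 [-0.1282 -0.0015  0.001 ]
scene red_board 0.97 [-0.1329 -0.0017 -0.0384]
scene camera 0.63 [-0.0031 -0.0018 -0.0049]
side red_board_middle 0.62 [-0.128   0.0008 -0.0012]
side red_board 0.95 [-0.1378 -0.001  -0.0412]
side camera 0.62 [-0.0014 -0.0038 -0.0024]
wrist red_board_middle 0.79 [-0.1305  0.0003 -0.0043]
wrist red_board 0.9 [-0.1357  0.0019 -0.0405]
wrist camera 0.82 [ 0.0012 -0.0006 -0.0044]
```

View pics/scene4.png

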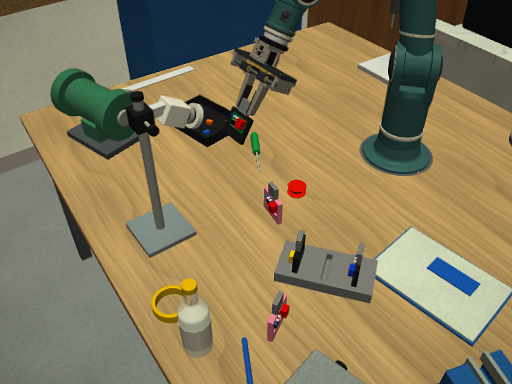

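View pics/side4.png

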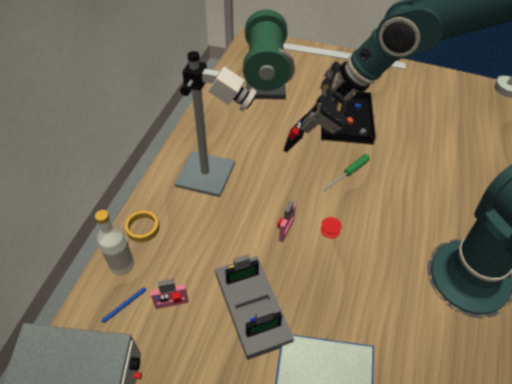

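View pics/wrist4.png

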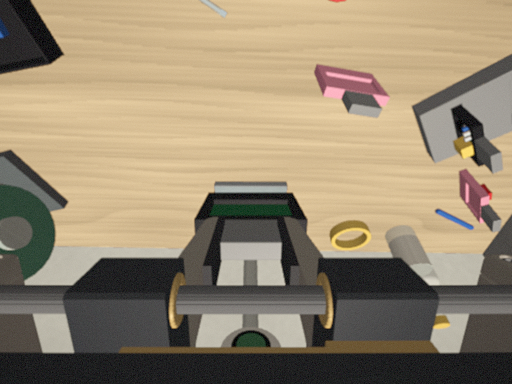

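Run:
```python
from h import *
from scipy.optimize import least_squares
for c in ('wrist','scene','side'):
    z=np.load(c+'4.npz'); w=z['w']; q=(w-LENS)@RC
    r=(q[...,0]>-.02)&(q[...,0]<.03)&(np.hypot(q[...,1],q[...,2])<.045); ys,xs=np.where(r)
    Q=q[r]; print(c,'ring',len(Q),xs.min(),xs.max(),ys.min(),ys.max()); 
    if len(Q)>10: print(np.percentile(Q,[1,10,50,90,99],axis=0).T)
    b=(abs(q[...,0]+.136)<.02)&(abs(q[...,1])<.038)&(q[...,2]>-.04)&(q[...,2]<.03)
    B=q[b]; print(' board',len(B), np.percentile(B[:,0],[5,50,95]) if len(B) else '')
    for lo,hi,name in ((-.133,-.126,'front'),(-.146,-.138,'back')):
        F=B[(B[:,0]>lo)&(B[:,0]<hi)]
        if len(F)>40:
            A=np.c_[np.ones(len(F)),F[:,1:]]
            f=least_squares(lambda k:A@k-F[:,0],[-.13,0,0],loss='soft_l1',f_scale=.0007).x
            print(' ',name,len(F),'x0',f[0],'yaw,pitch deg',np.degrees(f[1:]))
    e=q[(abs(q[...,0]+.136)<.012)&(abs(q[...,1])<.06)&(q[...,2]>-.07)&(q[...,2]<.022)]
    print(' ext',np.percentile(e[:,1:],[1,99],axis=0) if len(e) else '')
p=np.load('wrist4.npz')['p']; cv2.imwrite('pics/w4c.png',cv2.resize(p[170:360,170:330,::-1],None,fx=3.1,fy=3.1,interpolation=cv2.INTER_CUBIC))
```

```text
wrist ring 905 221 280 327 346
[[-0.0017 -0.0009  0.0005  0.0067  0.0075]
 [-0.0259 -0.0187  0.0009  0.0215  0.0286]
 [-0.0303 -0.0252 -0.0107 -0.0015  0.0012]]
 board 2511 [-0.1413 -0.1405 -0.1367]
  back 1551 x0 -0.1408214502551009 yaw,pitch deg [0.0898 0.0809]
 ext [[-0.0379 -0.0387]
 [ 0.0404  0.0215]]
scene ring 285 185 202 103 128
[[ 0.0058  0.0098  0.018   0.0256  0.0295]
 [-0.0201 -0.0018  0.017   0.0275  0.0305]
 [-0.0288 -0.0191  0.0086  0.0258  0.0305]]
 board 528 [-0.1342 -0.129  -0.1176]
  front 376 x0 -0.12933272278691535 yaw,pitch deg [ 0.0505 -0.4603]
 ext [[-0.0403 -0.0378]
 [ 0.0423  0.0213]]
side ring 269 237 255 88 111
[[ 0.0001  0.0037  0.0153  0.0263  0.0296]
 [-0.0141 -0.0032  0.0165  0.0287  0.0312]
 [-0.0228 -0.007   0.0132  0.0269  0.03  ]]
 board 242 [-0.1387 -0.1296 -0.118 ]
  front 148 x0 -0.1297551155618004 yaw,pitch deg [-0.015  -0.2664]
 ext [[-0.0394 -0.0396]
 [ 0.0424  0.021 ]]
```

View pics/w4c.png

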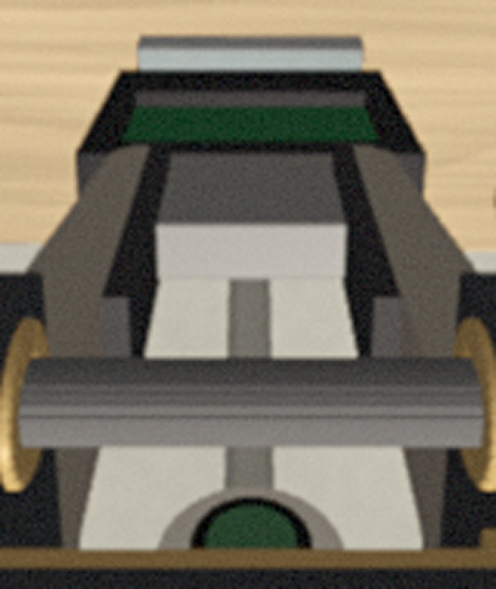

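Run:
```python
from h import *
s=env.sense(); print(s['t'],s['ee_pos']-TP,s['gripper_width'],abs(s['joint_velocities']).max())
print(workorder.finish_job())
```

```text
11.5 [0. 0. 0.] 0.035563823226406104 0.003017376349197793
the job is handed in; nothing more can be done
None
```

I lifted the red-relay board (middle slot, black frame) out of the rack by its tab. It is now held still in front of the inspection camera with the relay facing the lens and the tab up. The job was handed in at about 11.5 s; it reports no verdict.

**Board position:** By depth, the front of the board is 129–130 mm from the lens. The middle of the board is within about 1–2 mm of the lens axis and the face within about 0.5° of square. The arm reached its target to 0.1 mm and the tab is firmly gripped (opening 35.6 mm).

**Disagreement in the checks:** The networks put the lens 2–5 mm lower than I did, and the wrist network put the board's middle about 4 mm low. I kept my own estimate because the depth fits of the ring, housing and stand column agreed with it to within about 1–2 mm. The camera's heading is less certain: separate estimates ran from 1.2° to 2.5°, and I used 1.9°.

**Other things in the scene:** The last pictures show the blue and yellow boards still in their slots, and the pink look-alikes and the camera stand where they were.

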